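Tip the picking tray and cover the beaker

TASK

A thin porcelain cover disc lies loose on the smooth floor of the grey picking tray, too thin to be picked up there. Tip the tray by its handle, nose down, until the disc slides into the nose without being touched, and set the tray back down flat where it stood. Then take the disc from the nose and lay it - do not drop it - centred over the mouth of the small beaker, so that the mouth is fully covered, without shifting the beaker or disturbing the things round about.

Things in the scene. Friction and masses are not known exactly. Their poses are not given: they have to be found in the camera images.
- tray: Grey shallow picking tray, loose, about 0.45 kg. Origin: its centre at worktop level; +x to the nose, -x to the handle, z up. Floor top at z = 20 mm (slab 4 mm, free below); walls 4 mm thick, top at z = 30 mm. Main floor inside: x = -85 to -4, y = -62 to 62 mm, then two walls converge, each at 30 degrees to x, to a 62 mm gap at x = 50 mm. Slippery: the disc slides at 20 to 25 degrees of tilt.
- tray_handle (a point): Middle of the tray's handle: a horizontal steel bar of 10 mm diameter, parallel to the tray's y axis, graspable over 50 mm of its length, at x = -125 mm, z = 34 mm in the tray; 33 mm free between the bar and the tray's rear wall. Axes as the tray's.
- tray_nose (a point): Centre of the disc's underside when it rests in the nose: x = 75, y = 0, z = 20 mm in the tray, axes as the tray's. The nose is a tongue of floor 40 mm wide (y = -20 to 20), x = 50 to 120 mm, ended by a 90-degree V of short walls (apex x = 118, ends x = 97, y = +-22 mm). Beside the tongue, x = 54 to 94 mm, it is open down to the worktop for a finger on either side.
- tray_pivot (a point): Middle of the underside of the front foot (38 mm along y, 8 mm along x): x = 100 mm, y = 0, z = 0 in the tray. The tray pivots here, about its y axis, when the handle is lifted; two round feet stand at the rear. Axes as the tray's.
- cover_disc: Flat round white porcelain cover disc, diameter 58 mm, 3 mm thick, 50 g, lying on the tray's main floor at the start. Origin: centre of its underside, z along its axis; both faces are alike.
- small_beaker: Small open plastic beaker to be covered: 46 mm across the rim, 42 mm high, mass 0.12 kg. Origin: centre of its underside, z up; its rim is at z = 42 mm. The two jars stand either side of it, roughly along its own x axis.
- jar_large: Bystander: closed screw-lid jar, diameter 52 mm, 72 mm high, on the +x side of the small beaker, 85 to 100 mm away. Origin: centre of its underside.
- jar_small: Bystander: closed screw-lid jar, diameter 44 mm, 60 mm high, on the -x side of the small beaker, 80 to 95 mm away. Origin: centre of its underside.
- check_weight: Bystander: metal check weight with a knob, diameter 27 mm, 48 mm high, beside the tray's nose. Origin: centre of its underside.
- large_beaker: Bystander: large empty beaker, diameter 72 mm, 93 mm high, behind the tray. Origin: centre of its underside.
- funnel: Bystander: funnel standing on its wide mouth, diameter 71 mm, 82 mm high, behind the tray. Origin: centre of its underside.
- brush: Bystander: flat brush lying along the robot's side of the tray, 35 x 189 x 12 mm, long along its y. Origin: centre of its underside.
Things that resemble listed ones, but are neither listed nor needed, are in the scene too. What is meant by the cover_disc is not green, orange or turquoise, and is the smaller of those in its own colour.

How it is judged:
On the way, in this order (a step that is already met when the one before it is completed fails the run):
1. the tray is tipped, handle up and nose down (angle between tray's own z axis and vertical above 0.17 rad and height (world z) of tray_nose below 0.06 m and height (world z) of tray_handle above 0.06 m), for 0.1 s.
2. the tray stands flat again with the disc lying in its nose (x of cover_disc in the frame of tray between 0.067 and 0.083 m and y of cover_disc in the frame of tray between -0.008 and 0.008 m and z of cover_disc in the frame of tray between 0.016 and 0.027 m and angle between tray's own z axis and vertical below 0.05 rad and height (world z) of tray below 0.006 m), for 0.2 s.
At the end, for the whole second after the job is handed in: The disc lies flat (within 0.08 rad) and at rest on the small beaker's rim, centred within 8.5 mm; the beaker stands upright within 25 mm of its starting place; the tray stands flat on its feet (within 0.05 rad), its origin within 60 mm of its starting place (horizontal distance between cover_disc and small_beaker below 0.0085 m and z of cover_disc in the frame of small_beaker between 0.0385 and 0.0485 m and angle between the z axis of cover_disc and the z axis of small_beaker, either way round below 0.08 rad and angle between each of small_beaker, tray's own z axis and vertical below 0.05 rad and distance of small_beaker from where it was at the start of the episode below 0.025 m and linear speed of cover_disc below 0.02 m/s and height (world z) of tray below 0.006 m and distance of tray from where it was at the start of the episode below 0.06 m); the robot touches nothing.
It fails at once if the gripper touches the disc while it still lies on the tray's main floor, outside the nose (contact force between the fingers and cover_disc above 0.3 N and x of cover_disc in the frame of tray between -0.085 and 0.055 m and y of cover_disc in the frame of tray between -0.062 and 0.062 m and z of cover_disc in the frame of tray between 0.014 and 0.026 m).
It fails at once if the disc falls onto the worktop (height (world z) of cover_disc below 0.01 m).
It fails at once if the disc is let go more than 15 mm above the small beaker's rim (horizontal distance between cover_disc and small_beaker below 0.06 m and height (world z) of cover_disc above 0.06 m and contact force between the fingers and cover_disc below 0.02 N).
It fails at once if the small beaker is tipped or pushed more than 25 mm (angle between small_beaker's own z axis and vertical above 0.4 rad or distance of small_beaker from where it was at the start of the episode above 0.025 m).
It fails at once if a bystander (jars, check weight, large beaker, funnel, brush) is pushed more than 30 mm or knocked over (distance of any of jar_large, jar_small, check_weight, large_beaker, funnel, brush from where it was at the start of the episode above 0.03 m or angle between any of jar_large, jar_small, check_weight, large_beaker, funnel, brush's own z axis and vertical above 0.4 rad).
It also fails if it takes over 48 s, if anything falls off the work surface, if the arm or the gripper's body presses on something with over 40 N, if the wrist force passes 120 N, or if a joint passes its speed limit or range.

ROBOT

A 6-joint arm with a two-finger parallel gripper is mounted at the origin on a cart in front of the work surface, level with it; the furniture and walls round the work are solid. World frame = base frame: x ahead of the robot, y to its left, z up, the work surface at z = 0. Lengths are in m, angles in rad, forces in N, time in s.
With the tool pointing down it reaches from about 0.3 to 0.75 m from the base axis. Payload 8.5 kg.
Tool frame: the origin (TCP) lies midway between the tips of the shut fingers; the grasp point (between the pads) lies 19 mm behind it (r.grip_depth is the z of the grasp point in the tool frame, in m); z points along the fingers, x is the direction in which the jaws open and shut, and the axes are right-handed (so a half turn about z gives the same grasp; the last joint's range is limited). The gripper opens to 85 mm and grips with 20 to 120 N. Pads are 22 mm wide; open, the fingers measure 114 mm over their backs; the gripper's body (76 mm by 85 mm) begins 54 mm behind the grasp point. The pads swing forward as they close: fully open they stand 13 mm farther back than shut.
Start: joints at [1.118, 0.381, 1.297, -0, 1.464, -0.215], TCP at [0.13, 0.535, 0.231] pointing down, gripper open.
Joint ranges: [-3.11, 3.11], [-0.89, 2.33], [0.22, 2.48], [-1.42, 4.56], [0.17, 2.85], [-2.88, 2.88]. Speed limits (rad/s): [2.39, 2.39, 3.14, 3.14, 3.14, 3.14].

INTERFACE

Orientations are given as [roll, pitch, yaw] about the fixed x, y, z axes, in that order (R = Rz(yaw) Ry(pitch) Rx(roll)).
In Python, from cell import r gives the robot as it stands. The module is installed in compiled form; this text tells all that it offers. Calls block until the motion is done:
- r.goto(position, orientation): joint-space move of the TCP to a pose.
- r.move_linear(position, rotation=None, velocity=0.15, max_force=None): straight line of the TCP; rotation=None keeps the orientation; velocity is the mean speed in m/s. With max_force (N) it stops when the force on the tool has changed by that much, and returns True; else False.
- r.move_j(angles): joint-space move.
- r.gripper_to(opening, strength=None): opening from 0.0 (shut) to 1.0 (fully open); strength is the grip in N (None keeps the last); returns when the fingers have stopped.
- r.dwell(seconds).
- r.inverse_kinematics(position, orientation): joint angles nearest the present ones, or None.
- r.read_state(): the state.
- r.camera(name): name is "scene" or "side" or "wrist"; returns (picture, depth): 384x512x3 uint8, red, green, blue; 384x512 float32, m along the optical axis (not along the pixel's ray), 0 where there is no reading.
- r.get_calibration(name): a dict with "fx", "fy", "cx", "cy" (pixels), "camera_from_world" (4x4, takes a point from world to camera coordinates); the wrist camera has in their place "hand_eye" (4x4, takes a point from camera to tool coordinates, whose origin is the TCP and whose axes are the tool frame's). Camera axes: x right, y down, z forward; pixel columns grow to the right and rows downward; lengths in m; the calibration is good to about 2 mm. A picture is of the moment at which its call begins: read the wrist's pose just before it. get_calibration takes no time and is no camera call.
A pose or a line that the arm cannot do raises r.PlanningError and nothing moves.
- r.hand_in(): hands the job in, once; it reports no verdict.
The state is a dict: "time": time; "joint_positions": joint angles; "joint_velocities": joint speeds; "tau": joint torques, N m; "tool_pos": TCP position; "tcp_rot": TCP orientation; "wrist_force": force on the tool from outside, world axes, zero at the start; "torque": the same for the moment, N m; "opening": opening from 0.0 (shut) to 1.0 (fully open).
Only numpy, scipy, OpenCV 4.12 (cv2) and the standard library are available. Lean on these libraries where they do the work, as an engineer would, in place of code of your own. Each camera call takes 0.05 s, during which the arm holds its last target.

## Working session

There is one attempt and no reset: what is moved stays moved. The work goes in short steps, each a Python script; the robot and the scene stay as the last script left them, time stands still between calls to the robot, and variables do not carry over. Pictures are saved under pics/ and viewed, and the job is handed in when it is done.

```bash
ls; mkdir -p pics
python3 - <<'E'
from cell import r
import numpy as np,cv2
np.set_printoptions(precision=4,suppress=True)
s=r.read_state();print(s)
for n in("scene","side","wrist"):
    p,d=r.camera(n);cv2.imwrite(f"pics/{n}0.png",p[:,:,::-1]);np.savez(f"{n}0.npz",p=p,d=d)
    print(n,r.get_calibration(n))
E
```

```text
pics
{'time': 0.0, 'joint_positions': array([ 1.1177,  0.3812,  1.2983,  0.    ,  1.4636, -0.2153]), 'joint_velocities': array([ 0.0014, -0.0018,  0.0005, -0.0005, -0.0006,  0.0001]), 'tau': array([ -0.0008, -44.8436, -23.1282,  -0.0001,   0.0046,  -0.    ]), 'tool_pos': array([0.1294, 0.5342, 0.2307]), 'tcp_rot': array([-3.1413,  0.0015,  1.333 ]), 'wrist_force': array([-0.7783,  0.88  , -0.6178]), 'torque': array([-0.0101, -0.018 ,  0.0171]), 'opening': 0.9965350680347119}
scene {'fx': 480.0027874045191, 'fy': 480.0027874045191, 'cx': 247.86873561886335, 'cy': 190.09996354468132, 'camera_from_world': array([[ 0.5922, -0.8055, -0.0217, -0.2227],
       [-0.3707, -0.2484, -0.8949,  0.2971],
       [ 0.7154,  0.538 , -0.4457,  0.6698],
       [ 0.    ,  0.    ,  0.    ,  1.    ]])}
side {'fx': 495.9408262110942, 'fy': 495.9408262110942, 'cx': 256.35384941506265, 'cy': 192.01056579446706, 'camera_from_world': array([[-0.9995,  0.0258, -0.0175,  0.5625],
       [ 0.0289,  0.5617, -0.8268, -0.0441],
       [-0.0115, -0.8269, -0.5622,  1.3359],
       [ 0.    ,  0.    ,  0.    ,  1.    ]])}
wrist {'fx': 303.4356536404482, 'fy': 303.4356536404482, 'cx': 256.66548818037666, 'cy': 187.2884417844052, 'hand_eye': array([[ 1.    , -0.0002, -0.0012,  0.    ],
       [ 0.0005,  0.9565,  0.2916, -0.0748],
       [ 0.001 , -0.2916,  0.9565, -0.1426],
       [ 0.    ,  0.    ,  0.    ,  1.    ]])}
```

View pics/scene0.png

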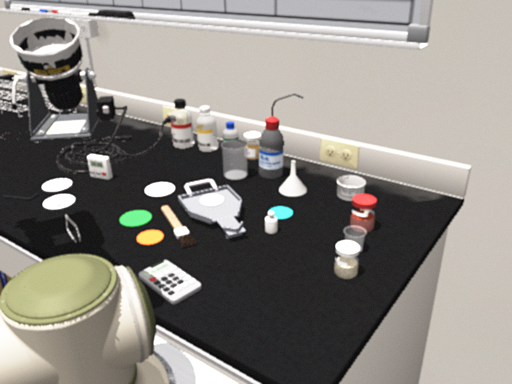

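View pics/side0.png

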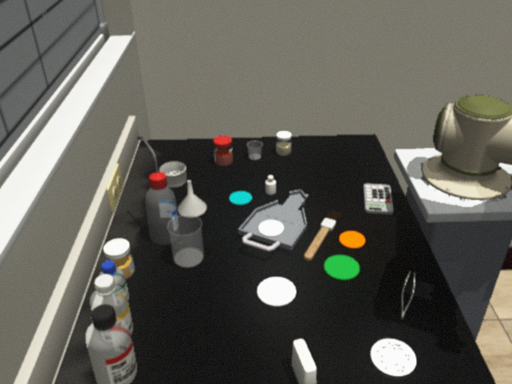

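View pics/wrist0.png

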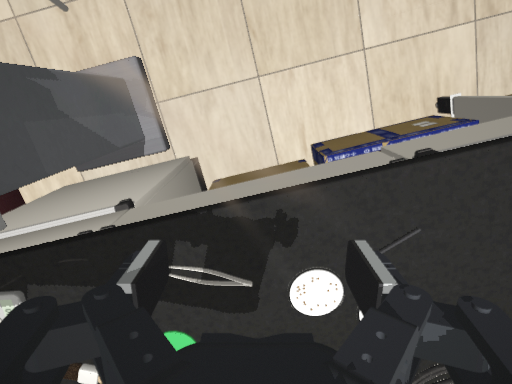

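The scene view shows the tray at about (212,205), with the white disc on its floor and the handle at (200,186). The check weight is at (271,222), the beaker at (354,238), and the jars at (363,213) and (346,260). In the side view the tray is at (275,220) and the beaker at (255,150). The wrist view shows only decoys. I'll zoom in next.

```bash
cat > h.py <<'E'
import numpy as np,cv2
np.set_printoptions(precision=4,suppress=True)
def ray(c,u,v):
    T=c['camera_from_world'];R=T[:3,:3];o=-R.T@T[:3,3]
    return o,R.T@np.array([(u-c['cx'])/c['fx'],(v-c['cy'])/c['fy'],1.])
def onz(c,u,v,z):
    o,d=ray(c,u,v);return o+d*(z-o[2])/d[2]
def wcal(cal,s):
    from scipy.spatial.transform import Rotation as Ro
    W=np.eye(4);W[:3,:3]=Ro.from_euler('xyz',s['tcp_rot']).as_matrix();W[:3,3]=s['tool_pos']
    c=dict(cal);c['camera_from_world']=np.linalg.inv(W@cal['hand_eye']);return c
def proj(c,P):
    q=c['camera_from_world']@np.r_[P,1];return np.array([c['cx']+c['fx']*q[0]/q[2],c['cy']+c['fy']*q[1]/q[2]])
E
python3 - <<'E'
import cv2
a=cv2.imread('pics/scene0.png');cv2.imwrite('pics/s_tray.png',cv2.resize(a[165:255,160:310],None,fx=5,fy=5,interpolation=cv2.INTER_CUBIC))
cv2.imwrite('pics/s_bk.png',cv2.resize(a[185:285,320:400],None,fx=5,fy=5,interpolation=cv2.INTER_CUBIC))
a=cv2.imread('pics/side0.png');cv2.imwrite('pics/d_tray.png',cv2.resize(a[165:265,220:350],None,fx=5,fy=5,interpolation=cv2.INTER_CUBIC))
cv2.imwrite('pics/d_bk.png',cv2.resize(a[125:175,200:310],None,fx=6,fy=6,interpolation=cv2.INTER_CUBIC))
E
```

```text
(no output)
```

View pics/s_tray.png

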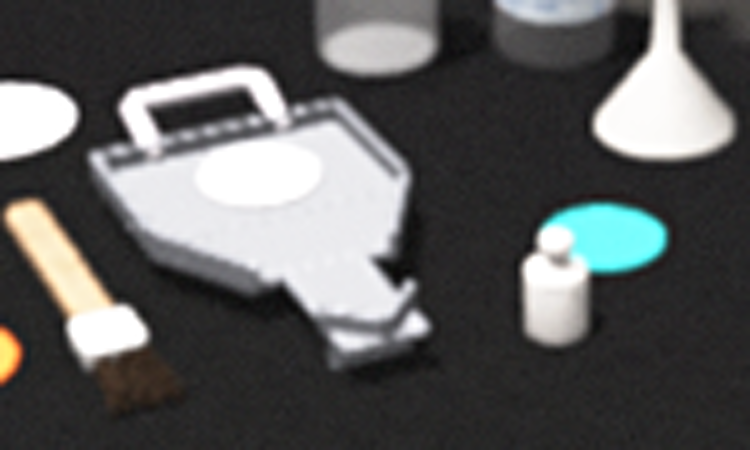

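View pics/d_tray.png

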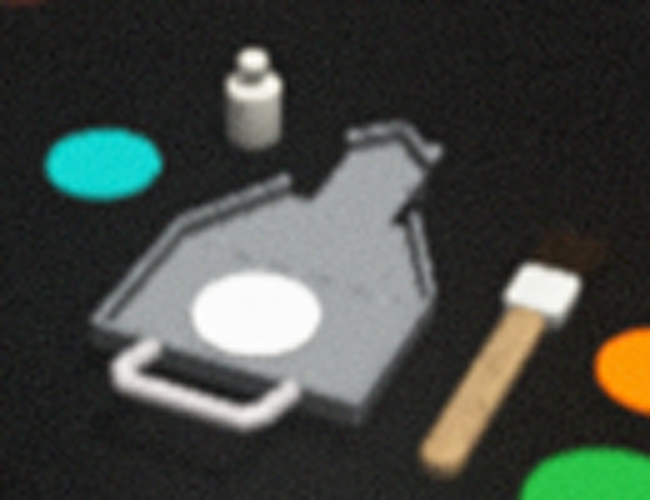

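View pics/s_bk.png

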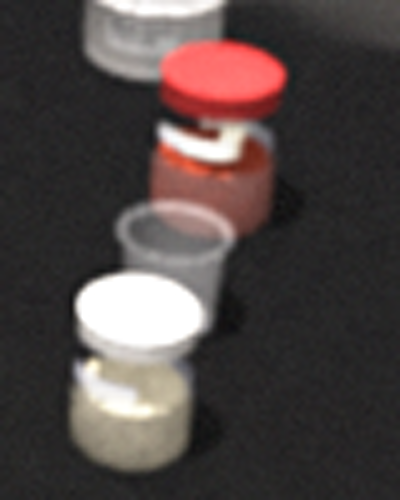

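View pics/d_bk.png

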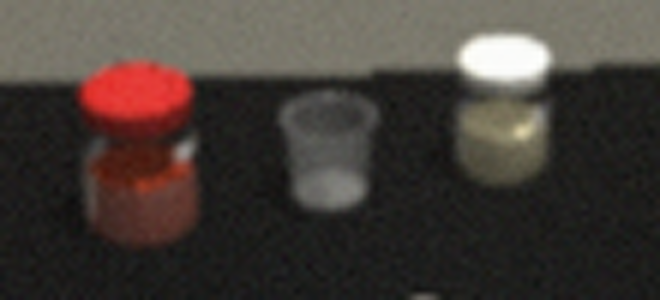

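Run:
```python
from cell import r
from h import *
sc=r.get_calibration('scene');sd=r.get_calibration('side')
S=lambda u,v:(160+u/5-.4,165+v/5-.4); D=lambda u,v:(220+u/5-.4,165+v/5-.4)
SB=lambda u,v:(320+u/5-.4,185+v/5-.4); DB=lambda u,v:(200+u/6-.4,125+v/6-.4)
def two(n,a,b,z):
    A=onz(sc,*a,z);B=onz(sd,*b,z);print(n,A[:2],B[:2],'d',(A-B)[:2]*1000)
# handle bar mid
two('bar1',S(130,98),D(250,418),.034) if 0 else None
print('bar scene',onz(sc,*S(128,102),.034)[:2],onz(sc,*S(262,77),.034)[:2])
print('bar side',onz(sd,*D(122,378),.034)[:2],onz(sd,*D(248,420),.034)[:2])
# disc by mask
for nm,c,(u0,u1,v0,v1) in(('scene',sc,(195,228,188,210)),('side',sd,(255,288,215,240))):
    p=np.load(nm+'0.npz')['p'];m=np.zeros(p.shape[:2],np.uint8);m[v0:v1,u0:u1]=(p[v0:v1,u0:u1].min(2)>232)
    n,l,st,ce=cv2.connectedComponentsWithStats(m);k=1+st[1:,4].argmax();print(nm,'disc',ce[k],st[k],onz(c,*ce[k],.0215)[:2])
two('apex',S(398,323),D(403,125),.03)
two('wallcorner rear-left/…',S(335,103),D(97,325),.03)
two('wallcorner rear2',S(92,155),D(362,408),.03)
two('weight base',S(556,330),D(252,135),.0)
two('weight knob',S(555,240),D(252,60),.044)
two('rim',SB(176,233),DB(329,118),.042)
two('beaker base',SB(168,310),DB(330,188),.0)
two('large jar top',SB(224,70),DB(136,92),.072)
two('small jar top',SB(140,308),DB(505,58),.060)
p=np.load('scene0.npz')['d'];print(p[238,354],p[205,212])
```

```text
bar scene [0.5414 0.3172] [0.6019 0.2797]
bar side [0.5963 0.2838] [0.543 0.314]
scene disc [211.8621 200.6795] [195 190  33  20 493] [0.5317 0.2219]
side disc [270.6722 227.2417] [259 220  25  16 302] [0.5355 0.2256]
apex [0.4521 0.078 ] [0.4547 0.0885] d [ -2.6547 -10.5114]
wallcorner rear-left/… [0.6052 0.2345] [0.6074 0.2415] d [-2.1746 -6.9589]
wallcorner rear2 [0.4937 0.297 ] [0.4937 0.3038] d [ 0.0527 -6.8354]
weight base [0.5261 0.0468] [0.5285 0.0494] d [-2.4021 -2.6085]
weight knob [0.5288 0.0491] [0.5283 0.0459] d [0.5417 3.1203]
rim [ 0.5635 -0.1348] [ 0.5641 -0.1311] d [-0.5818 -3.7138]
beaker base [ 0.5699 -0.1317] [ 0.5643 -0.1375] d [5.6352 5.7315]
large jar top [ 0.6533 -0.1129] [ 0.6533 -0.1064] d [-0.0865 -6.5204]
small jar top [ 0.4787 -0.1584] [ 0.479  -0.1528] d [-0.3047 -5.5452]
0.9656956 1.1403557
```

```bash
cat >> h.py <<'E'
from scipy.spatial.transform import Rotation as Ro
def tool(yaw,tilt=0,ax=None):
    R=Ro.from_euler('xyz',[np.pi,0,yaw])
    if tilt: R=Ro.from_rotvec(np.array(ax)*tilt)*R
    return R.as_euler('xyz')
E
python3 - <<'E'
from cell import r
from h import *
sc=r.get_calibration('scene');sd=r.get_calibration('side')
print('lbeaker base',onz(sc,235.5,174,0),onz(sd,188,257,0)); print('funnel',onz(sc,293,189,0), onz(sd,191,209,0))
h=np.array([.570,.299]);yaw=-2.107;ex=np.array([np.cos(yaw),np.sin(yaw)]);ey=np.array([-ex[1],ex[0]])
q0=None
for g in (1.034,-2.107):
  for t in (0,10,20,30,35):
    t_=np.radians(t);piv=h+.225*ex
    dx=-.225*np.cos(t_)+.034*np.sin(t_);z=.225*np.sin(t_)+.034*np.cos(t_)
    R=tool(g,t_,[*ey,0]);zt=Ro.from_euler('xyz',R).as_matrix()[:,2]
    P=np.r_[piv+dx*ex,z]+zt*.019
    print(g,t,P,zt,r.inverse_kinematics(P,R))
r.goto([.51,.2,.27],tool(1.034))
s=r.read_state();p,d=r.camera('wrist');cv2.imwrite('pics/w1.png',p[:,:,::-1]);np.savez('w1.npz',p=p,d=d,pos=s['tool_pos'],rot=s['tcp_rot']);print(s['time'],s['tool_pos'])
E
```

```text
lbeaker base [0.7233 0.2984 0.    ] [0.7198 0.2944 0.    ]
funnel [0.7319 0.1151 0.    ] [0.7281 0.1161 0.    ]
1.034 0 [0.57  0.299 0.015] [ 0. -0. -1.] [ 0.2995  0.7507  1.2887 -0.      1.1022 -0.7345]
1.034 10 [0.5669 0.2938 0.0538] [ 0.0887  0.1493 -0.9848] [ 0.2421  0.6471  1.3956  0.1494  0.981  -0.8678]
1.034 20 [0.5604 0.2829 0.091 ] [ 0.1747  0.294  -0.9397] [ 0.1691  0.5503  1.5064  0.3438  0.883  -1.0575]
1.034 30 [0.5508 0.2666 0.1255] [ 0.2554  0.4298 -0.866 ] [ 0.0784  0.4644  1.6191  0.5876  0.8284 -1.3095]
1.034 35 [0.5448 0.2566 0.1413] [ 0.293   0.4931 -0.8192] [ 0.0258  0.4271  1.6757  0.7222  0.8246 -1.4538]
-2.107 0 [0.57  0.299 0.015] [-0.  0. -1.] [0.2995 0.7507 1.2887 0.     1.1022 2.4065]
-2.107 10 [0.5669 0.2938 0.0538] [ 0.0887  0.1493 -0.9848] [0.2421 0.6471 1.3956 0.1494 0.981  2.2732]
-2.107 20 [0.5604 0.2829 0.091 ] [ 0.1747  0.294  -0.9397] [0.1691 0.5503 1.5064 0.3438 0.883  2.0835]
-2.107 30 [0.5508 0.2666 0.1255] [ 0.2554  0.4298 -0.866 ] [0.0784 0.4644 1.6191 0.5876 0.8284 1.8315]
-2.107 35 [0.5448 0.2566 0.1413] [ 0.293   0.4931 -0.8192] [0.0258 0.4271 1.6757 0.7222 0.8246 1.6872]
1.9917 [0.5096 0.2008 0.27  ]
```

View pics/w1.png

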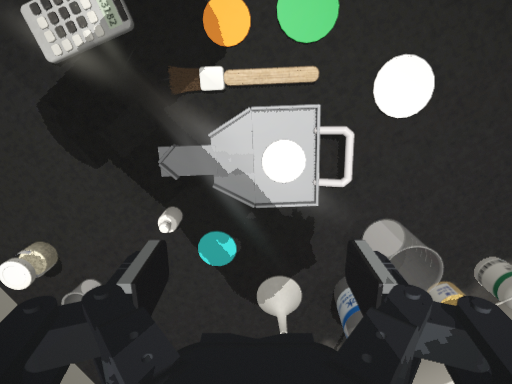

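The wrist view shows the tray clearly. The handle bar is at column 350, rows 130–185, the nose V is at (162,160), and the disc is at (284,161). The check weight at (170,220) and brush at (245,77) are both clear of the tray. I'll zoom in to take exact measurements.

Run:
```python
from h import *
a=cv2.imread('pics/w1.png');cv2.imwrite('pics/w1z.png',cv2.resize(a[95:240,150:362],None,fx=3.7,fy=3.7,interpolation=cv2.INTER_CUBIC))
from cell import r
f=np.load('w1.npz');c=wcal(r.get_calibration('wrist'),dict(tool_pos=f['pos'],tcp_rot=f['rot']))
# intensities across the bar
g=f['p'].mean(2)
for v in (140,157,172):print(v,g[v,338:362].astype(int))
for u in (347,349,351):print(u,g[118:195,u].astype(int))
```

```text
140 [ 29  28  27  29  27  28  29  77 167 203 222 233 240 238 228 181  88  43
  46  45  44  44  44  44]
157 [ 42  32  28  29  29  29  55 155 198 220 232 238 239 229 183  90  45  45
  46  45  43  43  44  43]
172 [ 30  26  28  28  28  32 137 189 215 229 237 240 231 217 121  45  45  46
  44  45  43  42  42  42]
347 [ 42  43  44  44  44  45  46  45  76 158 217 229 236 242 241 232 225 213
 199 198 200 202 203 205 206 206 208 209 210 211 212 213 214 215 216 216
 218 219 219 220 221 221 222 223 224 224 224 225 226 227 227 228 228 228
 229 229 230 231 232 232 235 244 243 237 223 197  83  45  45  44  43  42
  42  44  45  44  45]
349 [ 41  42  43  44  44  45  45  44  45  49  92 172 222 231 237 242 239 231
 228 232 233 233 233 234 235 235 236 236 237 237 238 238 238 237 237 238
 237 238 238 238 239 239 237 231 239 239 240 240 241 240 241 241 240 241
 240 240 240 240 239 238 238 237 229 205 131  49  45  45  46  44  42  40
  42  44  44  44  44]
351 [ 41  42  43  43  44  44  46  45  45  44  43  56 120 191 225 233 239 242
 241 240 239 239 238 238 237 236 236 235 235 234 234 233 233 232 232 230
 230 230 229 229 229 228 227 226 225 224 223 223 223 221 219 218 216 216
 217 214 207 184 183 182 178 166 120  61  42  43  42  42  42  39  40  41
  43  42  43  42  41]
```

View pics/w1z.png

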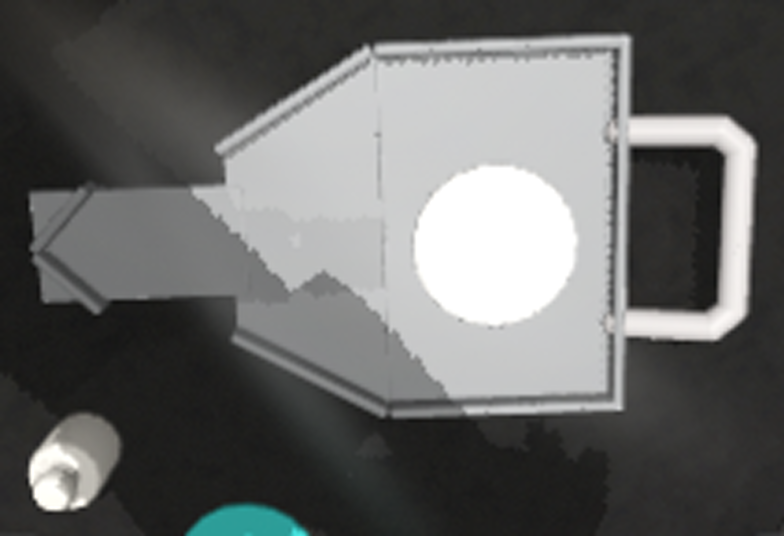

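Run:
```python
from h import *
from cell import r
f=np.load('w1.npz');c=wcal(r.get_calibration('wrist'),dict(tool_pos=f['pos'],tcp_rot=f['rot']))
q=lambda u,v:(150+u/3.7-.36,95+v/3.7-.36)
a=onz(c,349.7,140,.034);b=onz(c,347.9,172,.034);m=onz(c,348.7,155.7,.034)
print('bar',a,b,m,'yaw(y axis)',np.arctan2(*(b-a)[1::-1]))
v=onz(c,*q(38,250),.03);print('apex',v)
r1=onz(c,*q(629,37),.03);r2=onz(c,*q(624,410),.03);print('rear corners',r1,r2,np.linalg.norm(r1-r2),(r1+r2)/2)
rm=(r1+r2)/2
d=v-m;print('yaw nose',np.arctan2(d[1],d[0]),'len',np.linalg.norm(d[:2]))
e=r2-r1;print('yaw wall y',np.arctan2(e[1],e[0])-np.pi/2)
print('bar-wall',np.linalg.norm((rm-m)[:2]))
p=f['p'];mk=(p.min(2)>235).astype(np.uint8);mk[:110]=0;mk[:,320:]=0;mk[210:]=0
n,l,st,ce=cv2.connectedComponentsWithStats(mk);k=1+st[1:,4].argmax();print('disc',onz(c,*ce[k],.023),st[k])
print('weight knob',onz(c,*q(52,490),.046))
```

```text
bar [0.5505 0.3106 0.034 ] [0.5864 0.2908 0.034 ] [0.5678 0.3009 0.034 ] yaw(y axis) -0.5030744886461871
apex [0.4528 0.0892 0.03  ]
rear corners [0.494  0.2986 0.03  ] [0.6094 0.2371 0.03  ] 0.13076506575195407 [0.5517 0.2678 0.03  ]
yaw nose -2.068334535991087 len 0.24091746415244264
yaw wall y -2.0603015161424443
bar-wall 0.0367835582879369
disc [0.5338 0.2264 0.023 ] [ 262  140   44   43 1457]
weight knob [0.5257 0.0484 0.046 ]
```

```bash
cat >> h.py <<'E'
YAW=-2.067;EX=np.array([np.cos(YAW),np.sin(YAW),0]);EY=np.array([-EX[1],EX[0],0]);G=YAW+np.pi
HM=np.array([.568,.301,.034])
E
python3 - <<'E'
from cell import r
from h import *
r.gripper_to(.35,30)
r.move_linear([HM[0],HM[1],.10],tool(G),velocity=.25)
print(r.move_linear([HM[0],HM[1],.015],tool(G),velocity=.1,max_force=15))
s=r.read_state();print(s['time'],s['tool_pos'],s['opening'],s['wrist_force'])
r.gripper_to(0,30)
s=r.read_state();print(s['time'],s['tool_pos'],s['opening'],s['wrist_force'])
p,d=r.camera('scene');cv2.imwrite('pics/s2.png',cv2.resize(p[120:280,130:330,::-1],None,fx=3.5,fy=3.5))
E
```

```text
False
4.5917 [0.5684 0.3011 0.0158] 0.35143437157147756 [-0.5721 -0.0338 -0.662 ]
4.9 [0.5683 0.3011 0.0157] 0.10164397287784009 [-0.5612 -0.14    3.2587]
```

View pics/s2.png

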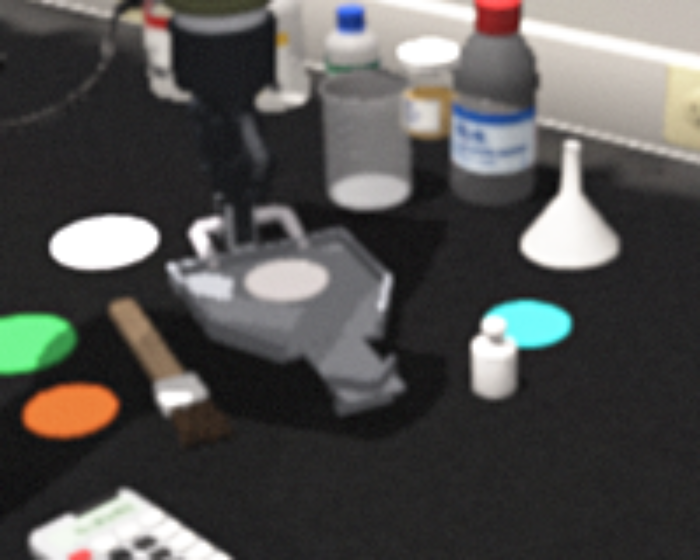

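The fingers hold the bar: they stopped at 0.10 opening, about 9 mm, and they straddle it in the image. Next I'll tip the tray along the arc.

```bash
cat >> h.py <<'E'
def tilt_pose(deg):
    t=np.radians(deg);piv=HM+.225*EX;piv[2]=0
    P=piv+(-.225*np.cos(t)+.034*np.sin(t))*EX+np.array([0,0,.225*np.sin(t)+.034*np.cos(t)])
    R=tool(G,t,EY);zt=Ro.from_euler('xyz',R).as_matrix()[:,2]
    return P+.019*zt,R
E
python3 - <<'E'
from cell import r
from h import *
for a in (7,14,21,28):
    P,R=tilt_pose(a);r.move_linear(P,R,velocity=.06)
    s=r.read_state();print(a,s['time'],s['wrist_force'],s['torque'])
r.dwell(.3)
for n in('scene','side'):
    p,d=r.camera(n);b=p[120:280,130:330] if n=='scene' else p[130:270,200:375]
    cv2.imwrite(f'pics/{n}3.png',cv2.resize(b[:,:,::-1],None,fx=3.5,fy=3.5))
E
```

```text
7 5.5583 [-0.1363  0.0362 -2.5274] [-0.201   0.0819  0.0356]
14 6.1667 [ 0.4449  0.4506 -1.847 ] [-0.2871  0.1677  0.0342]
21 6.775 [ 0.6558  1.0404 -2.3875] [-0.2514  0.1345 -0.0128]
28 7.3833 [0.6164 1.3376 0.0531] [-0.1569  0.0971  0.0367]
```

View pics/scene3.png

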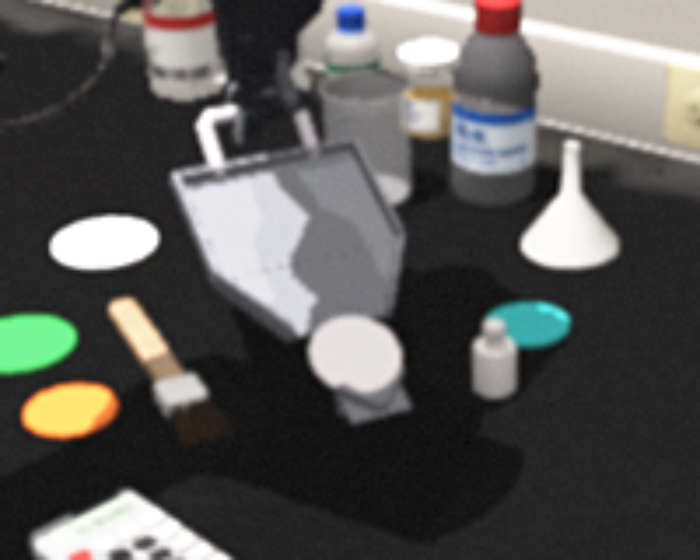

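View pics/side3.png

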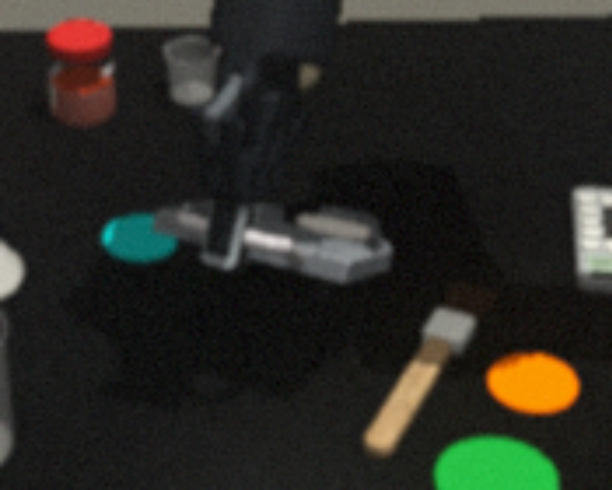

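The disc has slid into the nose, at (355,355) in the scene crop. I'll lower the tray, open, and retreat over the nose to look.

Run:
```python
from cell import r
from h import *
for a in (21,14,7,0):
    P,R=tilt_pose(a);f=r.move_linear(P,R,velocity=.07 if a else .04)
    s=r.read_state();print(a,s['time'],s['tool_pos'],s['wrist_force'])
r.gripper_to(.35)
r.move_linear([HM[0],HM[1],.12],tool(G),velocity=.15)
N=HM+.2*EX
r.goto([N[0]+.02,N[1]+.04,.25],tool(G))
s=r.read_state();p,d=r.camera('wrist');cv2.imwrite('pics/w4.png',p[:,:,::-1]);np.savez('w4.npz',p=p,pos=s['tool_pos'],rot=s['tcp_rot']);print(s['time'],s['tool_pos'])
cv2.imwrite('pics/w4z.png',cv2.resize(p[95:240,150:362,::-1],None,fx=3.7,fy=3.7,interpolation=cv2.INTER_CUBIC))
```

```text
21 8.325 [0.558  0.283  0.0944] [-0.6901 -0.3682 -2.5158]
14 8.8667 [0.563  0.2917 0.0692] [-0.4709 -0.4948 -2.1198]
7 9.4083 [0.5663 0.2978 0.0426] [-1.4711 -1.3371 -2.5798]
0 10.25 [0.5678 0.3011 0.0153] [-2.2742 -0.6274  3.2427]
12.2583 [0.4929 0.1655 0.2488]
```

View pics/w4.png

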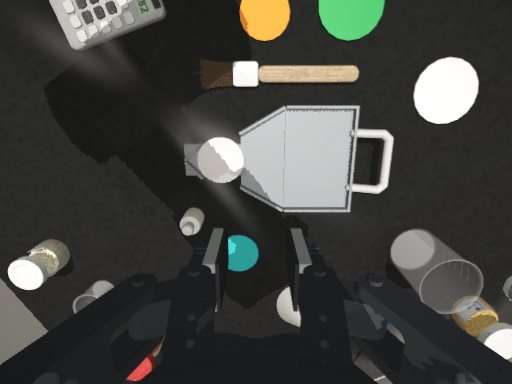

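Run:
```python
from h import *
from cell import r
f=np.load('w4.npz');p=f['p'];c=wcal(r.get_calibration('wrist'),dict(tool_pos=f['pos'],tcp_rot=f['rot']))
b=p[120:200,175:265].copy();z=cv2.resize(b,None,fx=7,fy=7,interpolation=cv2.INTER_CUBIC)
g=cv2.cvtColor(z,cv2.COLOR_RGB2GRAY)
C=cv2.HoughCircles(cv2.GaussianBlur(g,(0,0),4),cv2.HOUGH_GRADIENT,1,400,param1=80,param2=15,minRadius=140,maxRadius=190);print(C)
x,y,R=C[0][0];cv2.circle(z,(int(x),int(y)),int(R),(255,0,0),1);cv2.imwrite('pics/w4d.png',z[:,:,::-1])
u,v=175+(x+.5)/7-.5,120+(y+.5)/7-.5;D=onz(c,u,v,.023);print(u,v,D,'radius m',np.linalg.norm(onz(c,u+R/7,v,.023)-D))
d=D-HM;print('in tray',d@EX-.125,d@EY)
```

```text
[[[315.5 283.5 164. ]]]
219.64285 160.07143 [0.4726 0.1237 0.023 ] radius m 0.028953887060926803
in tray 0.07630274814647534 0.0005363612757265793
```

View pics/w4d.png

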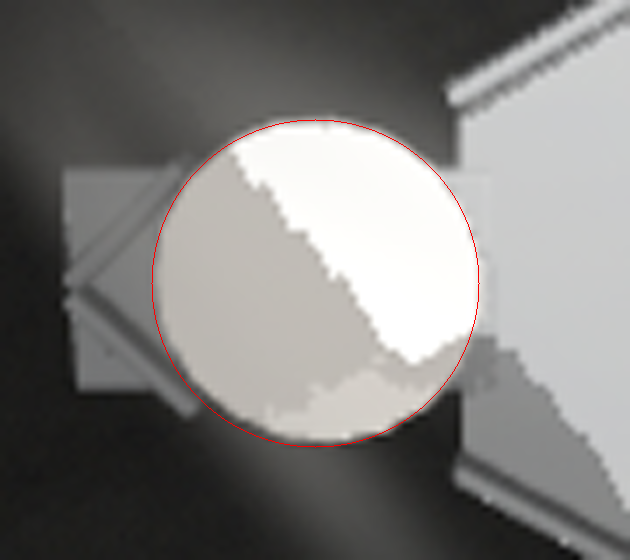

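Run:
```python
from cell import r
from h import *
for y in(-.496,2.645):print(r.inverse_kinematics([.4724,.1237,.003],tool(y)))
for y in(-1.318,1.824):print(r.inverse_kinematics([.564,-.133,.04],tool(y)))
r.goto([.55,-.133,.25],tool(-1.318))
s=r.read_state();p,d=r.camera('wrist');cv2.imwrite('pics/w5.png',p[:,:,::-1]);np.savez('w5.npz',p=p,d=d,pos=s['tool_pos'],rot=s['tcp_rot']);print(s['time'],s['tool_pos'],s['joint_positions'])
```

```text
[ 0.0131  0.5808  1.7627 -0.      0.7981  0.5091]
[ 0.0131  0.5808  1.7627  0.      0.7981 -2.6319]
[-0.4358  0.631   1.47   -0.      1.0406  0.8822]
[-0.4358  0.631   1.47    0.      1.0406 -2.2598]
13.9333 [ 0.5502 -0.1324  0.2497] [-0.4454  0.397   1.2174  0.0001  1.5277  0.8709]
```

View pics/w5.png

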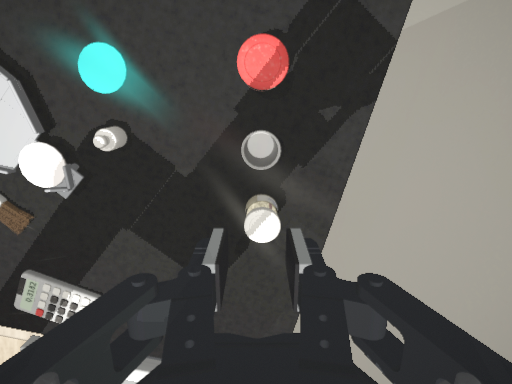

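The wrist view shows the beaker rim at about (261,149), the red jar lid at (263,62) and the small jar lid at (262,225). I'll fit the rim accurately.

Run:
```python
from h import *
from cell import r
f=np.load('w5.npz');p=f['p'];c=wcal(r.get_calibration('wrist'),dict(tool_pos=f['pos'],tcp_rot=f['rot']))
u0,v0=230,118;b=p[v0:v0+65,u0:u0+65].copy();z=cv2.resize(b,None,fx=9,fy=9,interpolation=cv2.INTER_CUBIC)
g=cv2.cvtColor(z,cv2.COLOR_RGB2GRAY)
C=cv2.HoughCircles(cv2.GaussianBlur(g,(0,0),4),cv2.HOUGH_GRADIENT,1,400,param1=60,param2=15,minRadius=140,maxRadius=200);print(C)
x,y,R=C[0][0];cv2.circle(z,(int(x),int(y)),int(R),(255,0,0),1);cv2.imwrite('pics/w5d.png',z[:,:,::-1])
u,v=u0+(x+.5)/9-.5,v0+(y+.5)/9-.5;D=onz(c,u,v,.042);print(u,v,D,'radius m',np.linalg.norm(onz(c,u+R/9,v,.042)-D))
A=onz(c,262.5,62,.072);B=onz(c,262,226,.06);print('jars',A,B,np.linalg.norm((A-D)[:2]),np.linalg.norm((B-D)[:2]),np.arctan2(*(A-B)[1::-1]))
```

```text
[[[277.5 287.5 179.1]]]
260.3889 149.5 [ 0.5639 -0.1333  0.042 ] radius m 0.02313400409665852
jars [ 0.6528 -0.1116  0.072 ] [ 0.4786 -0.1575  0.06  ] 0.09154114580648982 0.08861626194707764 0.25758890350337715
```

View pics/w5d.png

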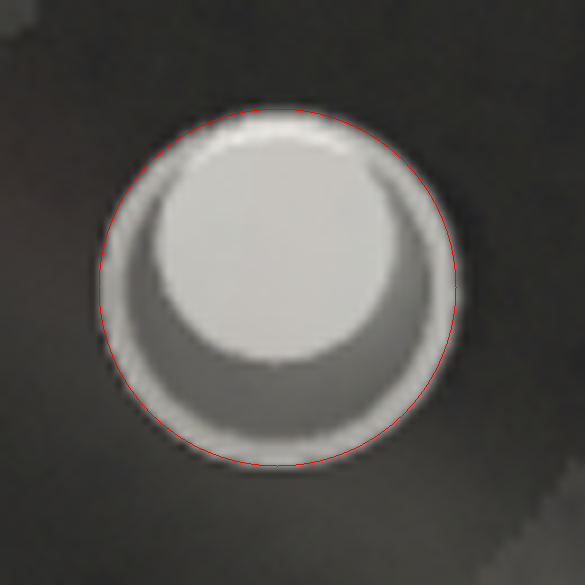

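Run:
```python
from cell import r
from h import *
R=tool(-.496);D=[.4725,.1237]
r.gripper_to(.9,25)
r.goto([*D,.12],R)
print(r.move_linear([*D,.002],R,velocity=.1,max_force=8))
s=r.read_state();print(s['time'],s['tool_pos'],s['tcp_rot'],s['opening'],s['wrist_force'])
r.gripper_to(.0,25)
s=r.read_state();print(s['time'],s['tool_pos'],s['opening'],s['wrist_force'])
for n in('scene','wrist'):
    p,d=r.camera(n);b=p[140:260,180:330] if n=='scene' else p
    cv2.imwrite(f'pics/{n}6.png',cv2.resize(b[:,:,::-1],None,fx=4.5,fy=4.5) if n=='scene' else b[:,:,::-1])
```

```text
False
16.975 [0.4728 0.1237 0.0025] [-3.1411 -0.0009 -0.496 ] 0.9027918910183983 [-0.5666 -0.6615  0.146 ]
17.3083 [0.4729 0.1237 0.0027] 0.658343746092705 [-0.877   0.2919  5.0998]
```

View pics/scene6.png

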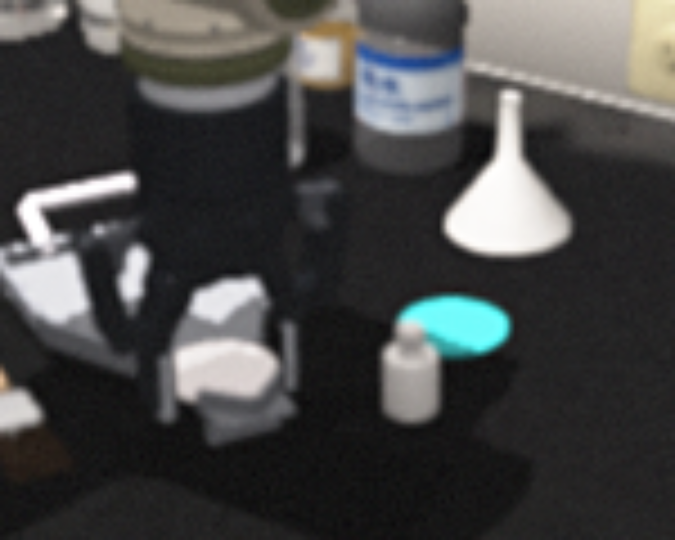

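View pics/wrist6.png

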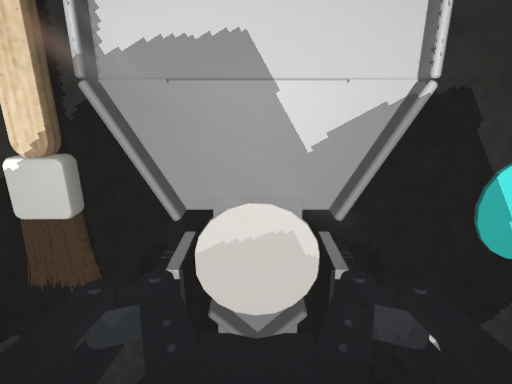

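The grip stopped at 0.658, which fits 58 mm. The disc sits between the pads, centred at about (257,258) in the wrist view. Next I lift it and check.

Run:
```python
from cell import r
from h import *
s=r.read_state();p0=s['tool_pos']
r.move_linear([p0[0],p0[1],.14],velocity=.08)
s=r.read_state();print(s['time'],s['tool_pos'],s['opening'],s['wrist_force'])
p,d=r.camera('wrist');np.savez('w7.npz',p=p,d=d,pos=s['tool_pos'],rot=s['tcp_rot']);cv2.imwrite('pics/w7.png',p[:,:,::-1])
p,d=r.camera('scene');cv2.imwrite('pics/s7.png',cv2.resize(p[100:260,160:330,::-1],None,fx=3.5,fy=3.5))
```

```text
19.2833 [0.4727 0.1237 0.1396] 0.6552107784919179 [-0.171  -0.602  -0.2763]
```

View pics/w7.png

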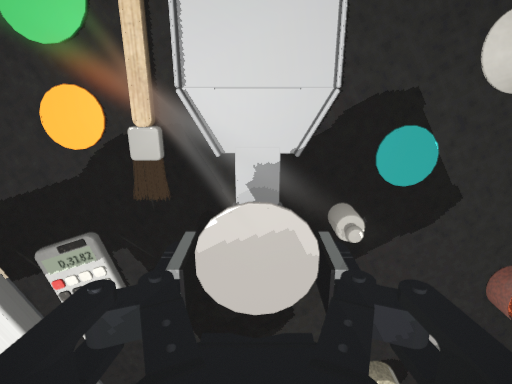

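View pics/s7.png

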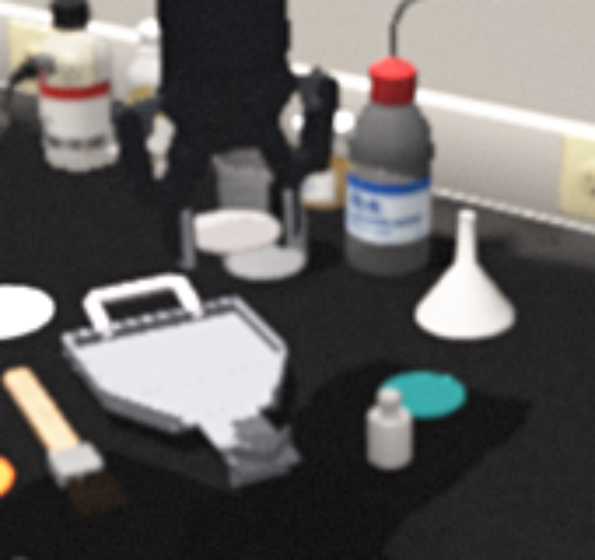

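Run:
```python
from h import *
from cell import r
f=np.load('w7.npz');p=f['p'];d=f['d'];cal=r.get_calibration('wrist');c=wcal(cal,dict(tool_pos=f['pos'],tcp_rot=f['rot']))
m=np.zeros(p.shape[:2],np.uint8);m[198:318,190:326]=((p[198:318,190:326].min(2)>150)&(d[198:318,190:326]<.2))
n,l,st,ce=cv2.connectedComponentsWithStats(m);k=1+st[1:,4].argmax();print(st[k],ce[k])
cs,_=cv2.findContours((l==k).astype(np.uint8),cv2.RETR_EXTERNAL,cv2.CHAIN_APPROX_NONE);cs=cv2.convexHull(cs[0])
Z=f['pos'][2]+.0203
pts=np.array([onz(c,*q[0],Z)[:2] for q in cs]);(x,y),R=cv2.minEnclosingCircle((pts*1000).astype(np.float32));print('disc world mm',x,y,R,'tool',f['pos'])
vs,us=np.nonzero(l==k);zz=d[vs,us];ok=zz>0
X=np.c_[(us-cal['cx'])/cal['fx']*zz,(vs-cal['cy'])/cal['fy']*zz,zz][ok]
T=X@cal['hand_eye'][:3,:3].T+cal['hand_eye'][:3,3]
A=np.c_[T[:,:2],np.ones(len(T))];s=np.linalg.lstsq(A,T[:,2],rcond=None)[0];print('plane in tool',s,'mean',T.mean(0))
```

```text
[  195   202   124   113 10980] [256.5012 258.1251]
disc world mm 472.6769104003906 125.44989776611328 28.90951156616211 tool [0.4727 0.1237 0.1396]
plane in tool [ 0.0039 -0.001  -0.0202] mean [-0.0007 -0.0026 -0.0202]
```

Run:
```python
from cell import r
from h import *
R=tool(-1.313);T=[.5625,-.1341]
r.move_linear([*T,.14],R,velocity=.12)
r.move_linear([*T,.045],R,velocity=.08)
s=r.read_state();print(s['time'],s['tool_pos'],s['opening'],s['wrist_force'])
p,d=r.camera('wrist');cv2.imwrite('pics/w8.png',p[:,:,::-1])
for n in('scene','side'):
    p,d=r.camera(n);b=p[170:290,310:420] if n=='scene' else p[100:190,190:320]
    cv2.imwrite(f'pics/{n}8.png',cv2.resize(b[:,:,::-1],None,fx=5,fy=5))
```

```text
23.1417 [ 0.5628 -0.1342  0.0455] 0.6580957950605711 [ 0.5582 -0.0695  0.3919]
```

View pics/scene8.png

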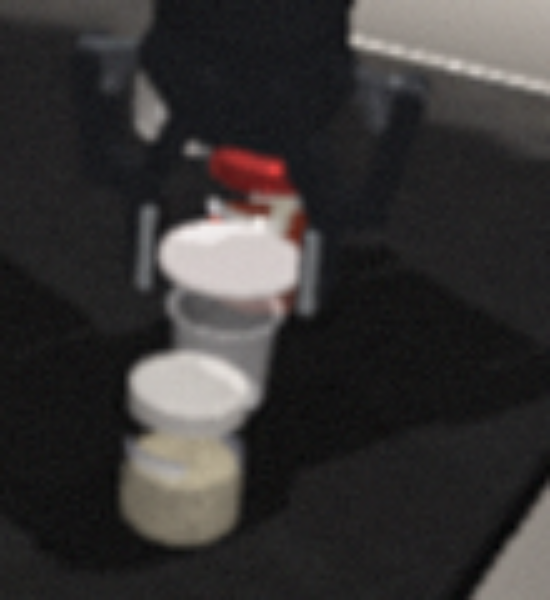

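View pics/side8.png

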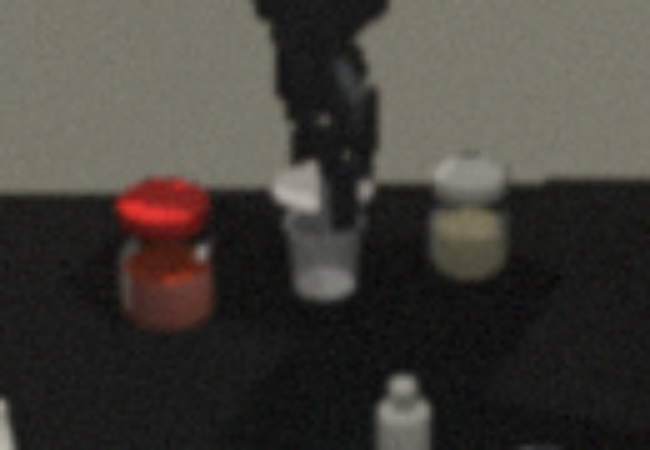

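View pics/w8.png

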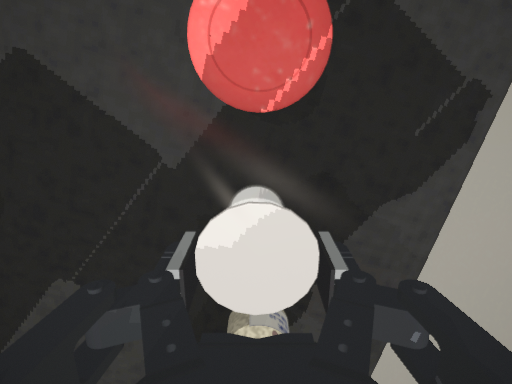

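Run:
```python
from cell import r
from h import *
sc=r.get_calibration('scene')
print(onz(sc,355.6,221.2,.0655),onz(sc,310+223/5-.4,170+306/5-.4,.042))
sd=r.get_calibration('side')
print(onz(sd,190+322/5-.4,100+188/5-.4,.0655),onz(sd,190+325/5-.4,100+219/5-.4,.042))
```

```text
[ 0.5636 -0.1346  0.0655] [ 0.5643 -0.1332  0.042 ]
[ 0.5649 -0.1296  0.0655] [ 0.5635 -0.1362  0.042 ]
```

The two fixed cameras and the wrist camera agree to within a few mm, so I'll lay the disc down.

Run:
```python
from cell import r
from h import *
T=[.5625,-.1341]
r.move_linear([*T,.029],velocity=.05)
print(r.move_linear([*T,.0225],velocity=.012,max_force=2.5))
s=r.read_state();print(s['time'],s['tool_pos'],s['opening'],s['wrist_force'])
for n in('scene','side'):
    p,d=r.camera(n);b=p[170:290,310:420] if n=='scene' else p[100:190,190:320]
    cv2.imwrite(f'pics/{n}9.png',cv2.resize(b[:,:,::-1],None,fx=5,fy=5))
```

```text
True
24.1667 [ 0.5627 -0.1342  0.0251] 0.6583860160109674 [-0.3098  0.011   4.6712]
```

View pics/scene9.png

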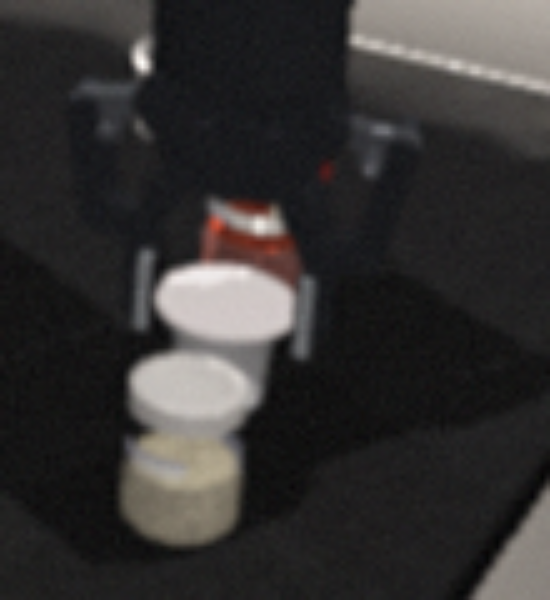

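Contact came at TCP z = 0.0251, against 0.0248 expected, so the disc is on the rim. I'll release and rise.

Run:
```python
from cell import r
from h import *
r.gripper_to(.8)
r.dwell(.2)
s=r.read_state();print(s['time'],s['opening'],s['wrist_force'])
r.move_linear([.5625,-.1341,.25],velocity=.12)
s=r.read_state();p,d=r.camera('wrist');np.savez('w10.npz',p=p,d=d,pos=s['tool_pos'],rot=s['tcp_rot']);cv2.imwrite('pics/w10.png',p[:,:,::-1]);print(s['time'])
c=wcal(r.get_calibration('wrist'),s)
u0,v0=220,110;z=cv2.resize(p[v0:v0+85,u0:u0+85],None,fx=7,fy=7,interpolation=cv2.INTER_CUBIC)
m=np.zeros(p.shape[:2],np.uint8);w=(slice(105,190),slice(215,305));dm=(d[w]>0);m[w]=(p[w].min(2)>120)
n,l,st,ce=cv2.connectedComponentsWithStats(m);k=1+st[1:,4].argmax();D=onz(c,*ce[k],.045);print(st[k],ce[k],D,'err from beaker est',np.linalg.norm((D-[.5639,-.1333,.045])[:2]))
cal=r.get_calibration('wrist');vs,us=np.nonzero(l==k);zz=d[vs,us];o=zz>0;vs,us,zz=vs[o],us[o],zz[o]
X=np.c_[(us-cal['cx'])/cal['fx']*zz,(vs-cal['cy'])/cal['fy']*zz,zz,np.ones(len(zz))]@np.linalg.inv(c['camera_from_world']).T
print('plane',np.linalg.lstsq(np.c_[X[:,:2]-X[:,:2].mean(0),np.ones(len(X))],X[:,2],rcond=None)[0])
for n in('scene','side'):
    p,d=r.camera(n);b=p[150:290,150:420] if n=='scene' else p[100:260,190:360]
    cv2.imwrite(f'pics/{n}10.png',cv2.resize(b[:,:,::-1],None,fx=2.9,fy=2.9))
```

```text
24.7417 0.7999533325617042 [-0.4234  0.2357  0.6922]
26.7667
[ 233  135   50   50 1942] [257.1143 159.4495] [ 0.5641 -0.134   0.045 ] err from beaker est 0.0007089936741822759
plane [-0.0234  0.0573  0.0441]
```

View pics/w10.png

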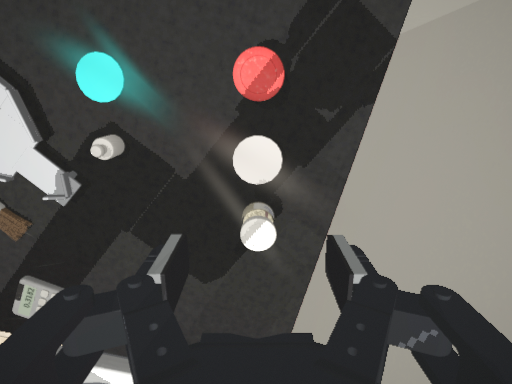

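View pics/scene10.png

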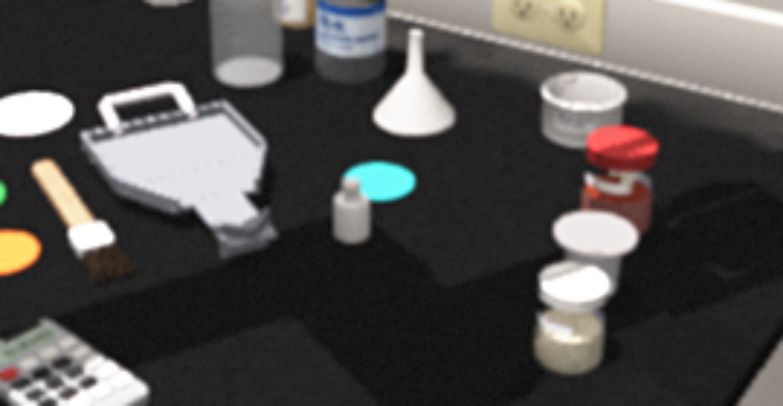

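View pics/side10.png

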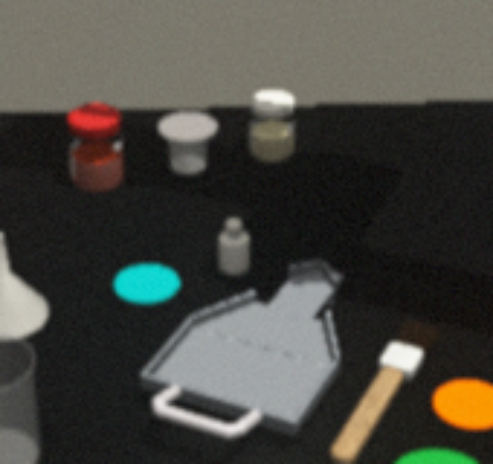

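The disc is centred on the beaker to under 1 mm. The plane fit gives 0.06 rad, which may come from edge pixels, so I'll refit with an eroded mask and compare against a jar lid.

Run:
```python
from cell import r
from h import *
f=np.load('w10.npz');p,d=f['p'],f['d'];cal=r.get_calibration('wrist');c=wcal(cal,dict(tool_pos=f['pos'],tcp_rot=f['rot']))
def fit(u,v,R):
    V,U=np.mgrid[:384,:512];m=((U-u)**2+(V-v)**2<R*R)&(d>0);us,vs,zz=U[m],V[m],d[m]
    X=np.c_[(us-cal['cx'])/cal['fx']*zz,(vs-cal['cy'])/cal['fy']*zz,zz,np.ones(len(zz))]@np.linalg.inv(c['camera_from_world']).T
    q=X[:,:2]-X[:,:2].mean(0);s=np.linalg.lstsq(np.c_[q,np.ones(len(q))],X[:,2],rcond=None)[0];print(s,'resid',np.std(X[:,2]-np.c_[q,np.ones(len(q))]@s))
fit(257,159.5,20);fit(259,74,20);fit(100,77,18);fit(257,159.5,14)
```

```text
[-0.0003 -0.0012  0.0454] resid 0.0007501941218813138
[ 0.0061 -0.0089  0.0714] resid 0.0007737944655349379
[ 0.0045 -0.0064  0.0028] resid 0.0008218813762934382
[ 0.0024 -0.0002  0.0454] resid 0.00076089014539445
```

The refit shows the disc flat to within about 0.003 rad, with its top at 45.4 mm against 45 expected. I'm handing in.

```bash
python3 -c "
from cell import r
print(r.hand_in(), r.read_state()['time'])"
```

```text
the job is handed in; nothing more can be done
the job is handed in; nothing more can be done
```

The disc is lying centred over the small beaker's mouth, and I've handed the job in at about 27 s of the 48 s allowed. No verdict is reported.

**What I did:** I tipped the tray about 28° by its handle. The disc slid into the nose untouched, at tray x ≈ 76 mm, y ≈ 0.5 mm. I set the tray down flat where it stood, gripped the disc by its rim in the nose, and laid it on the beaker. Contact came at 25.1 mm tool height, against 24.8 mm expected, and I opened the gripper only then.

**Last checks:**
- **Centring:** the disc is about 0.7 mm from the beaker's centre as measured before placing. I did not measure the beaker again afterwards.
- **Flatness:** the disc is level to about 0.003 rad, with its top at 45.4 mm.
- **Surroundings:** in the last pictures the tray stands flat and the beaker, jars, check weight, funnel and brush look unmoved. I judged these by eye. The gripper was clear of everything.

**Checks that disagreed:**
- **Tilt fit:** my first plane fit of the placed disc gave 0.06 rad of tilt. Leaving out the edge pixels brought it down to 0.003 rad.
- **Camera offsets:** just before lowering, the scene camera showed the disc 1–2 mm off the rim and the coarse side view about 7 mm. I relied on the closer wrist measurement.

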